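Line up the wooden doll family by height on the toy shop's display board

ROBOT

A 6-joint arm with a two-finger parallel gripper is mounted at the origin on the work surface. World frame = base frame: x ahead of the robot, y to its left, z up, the work surface at z = 0. Lengths are in mm, angles in rad, forces in N, time in s.
With the tool pointing down it reaches from about 400 to 925 mm from the base axis. Payload 12.5 kg.
Tool frame: the origin (TCP) lies midway between the tips of the shut fingers; the grasp point (between the pads) lies 19 mm behind it; z points along the fingers, y is the direction in which the jaws open and shut (so a half turn about z gives the same grasp; the last joint's range is limited). The gripper opens to 95 mm and grips with 3 to 60 N. Pads are 20 mm wide; open, the fingers measure 119 mm over their backs; the gripper's body (75 mm by 180 mm) begins 59 mm behind the grasp point.
Start: joints at [1.097, 0.491, 1.559, -0, 1.092, -0.106], TCP at [224.712, 583.225, 214.661] pointing down, gripper open.
Joint ranges: [-3.1, 3.1], [-0.84, 2.19], [0.05, 2.79], [-1.13, 4.28], [0.06, 2.93], [-2.69, 2.69]. Speed limits (rad/s): [2.22, 2.22, 2.79, 3.14, 3.14, 3.14].

INTERFACE

Orientations are given as [roll, pitch, yaw] about the fixed x, y, z axes, in that order (R = Rz(yaw) Ry(pitch) Rx(roll)).
In Python, from cell import env gives the robot as it stands.
- The arm moves only by the tool servo_tool, never from a script. Its argument "plan" is a list of rows, each a list of 7 numbers: the shift along the tool's x, y, z in m, then the turn, a rotation vector about the tool's x, y, z in degrees, then the opening in per cent of the stroke, from 0 (shut) to 100 (fully open). In form: [[dx, dy, dz, wx, wy, wz, jaw], ...]. A call has 1 to 8 rows; each row shifts and turns the pose as measured when the row begins, along the tool's axes as they then stand; what a row does not reach is not made up. A row lasts 1/12 s, in which the tool goes at most 41.7 mm and 7.16 degrees, less where a joint would pass 70% of its speed; a pose out of reach is approached as far as the arm can. A call is refused whole if a number of a shift passes 0.0417 or a number of a turn 7.16, either way. A call with a gripper value outside its range is refused whole. The fingers move at their own pace and stop on an object; the grip force is fixed at half the most. Time passes only in rows, so rows that do not move let the fingers close. It gives the time, the measured TCP pose, the force and the opening at its end, in the units of the state.
- env.state(): the state, without advancing time (a new reading comes with each control period).
- env.read_camera(name): name is "scene" or "top" or "wrist"; returns a dict with "img" (480x640x3 uint8, blue, green, red), "intrinsics" (3x3 intrinsics, pixels), "R" (3x3) and "t" (3): a world point X has camera coordinates R X + t. Camera axes: x right, y down, z forward; pixel columns grow to the right and rows downward; lengths in mm; the calibration is good to about 2 mm. A picture is of the moment at which its call begins. There is no depth.
- env.job_done(): hands the job in, once; it reports no verdict.
The state is a dict: "t": time; "joints": joint angles; "qvel": joint speeds; "tau": joint torques, N m; "eef_pos": TCP position; "tcp_rot": TCP orientation; "ft_force": force on the tool from outside, world axes, zero at the start; "moment": the same for the moment, N m; "opening": opening from 0.0 (shut) to 1.0 (fully open).
Only numpy, scipy, OpenCV 4.12 (cv2) and the standard library are available. Lean on these libraries where they do the work, as an engineer would, in place of code of your own. Each camera call takes 0.05 s, during which the arm holds its last target. There are 200 camera calls.

TASK

Stand the four wooden dolls in a row on the red display board, one upright in the middle of each grey pad, in order of height: the tallest on the pad next to the toy giraffe, each following one shorter, the smallest at the far end. Leave the giraffe where it stands and do not knock any doll over.

Things in the scene. Friction and masses are not known exactly. Their poses are not given: they have to be found in the camera images.
- father_mid (a point): The father doll: a round upright wooden peg doll, 110 mm tall and 56 mm in diameter, brown belly with a pale band and a paler round head; the straight, widest part runs from 8 to 61 mm above its foot and takes a grip from any side. The point is on its axis half-way up (55 mm above its foot); z is up along the axis. Loose, up to 0.16 kg.
- mother_mid (a point): The mother doll: a round upright wooden peg doll, 92 mm tall and 48 mm in diameter, brown belly with a pale band and a paler round head; the straight, widest part runs from 6 to 51 mm above its foot and takes a grip from any side. The point is on its axis half-way up (46 mm above its foot); z is up along the axis. Loose, up to 0.16 kg.
- child_mid (a point): The child doll: a round upright wooden peg doll, 74 mm tall and 40 mm in diameter, brown belly with a pale band and a paler round head; the straight, widest part runs from 5 to 41 mm above its foot and takes a grip from any side. The point is on its axis half-way up (37 mm above its foot); z is up along the axis. Loose, up to 0.16 kg.
- baby_mid (a point): The baby doll: a round upright wooden peg doll, 56 mm tall and 32 mm in diameter, brown belly with a pale band and a paler round head; the straight, widest part runs from 4 to 31 mm above its foot and takes a grip from any side. The point is on its axis half-way up (28 mm above its foot); z is up along the axis. Loose, up to 0.16 kg.
- pad_a: One of four identical round grey felt pads, 64 mm in diameter, 3 mm thick, fixed in a row about 90 mm apart on the flat red display board (90 x 380 x 10 mm, lying on the counter). a, b, c, d follow one another along the row; a and d are its ends. Origin at the centre of the pad's underside; its top is 3 mm higher, 13 mm above the counter. z up.
- pad_b: One of four identical round grey felt pads, 64 mm in diameter, 3 mm thick, fixed in a row about 90 mm apart on the flat red display board (90 x 380 x 10 mm, lying on the counter). a, b, c, d follow one another along the row; a and d are its ends. Origin at the centre of the pad's underside; its top is 3 mm higher, 13 mm above the counter. z up.
- pad_c: One of four identical round grey felt pads, 64 mm in diameter, 3 mm thick, fixed in a row about 90 mm apart on the flat red display board (90 x 380 x 10 mm, lying on the counter). a, b, c, d follow one another along the row; a and d are its ends. Origin at the centre of the pad's underside; its top is 3 mm higher, 13 mm above the counter. z up.
- pad_d: One of four identical round grey felt pads, 64 mm in diameter, 3 mm thick, fixed in a row about 90 mm apart on the flat red display board (90 x 380 x 10 mm, lying on the counter). a, b, c, d follow one another along the row; a and d are its ends. Origin at the centre of the pad's underside; its top is 3 mm higher, 13 mm above the counter. z up.
- giraffe: Yellow toy giraffe with brown spots, 208 mm tall, about 40 x 95 mm seen from above, loose, standing on the counter just past one end of the red board, about 130 mm from the nearest pad; the end differs from start to start (a blue drum stands at the other end). Origin between its feet on the counter, z up.
Things that resemble listed ones, but are neither listed nor needed, are in the scene too. What is shaped like the part that bears baby_mid but purple or yellow is not meant.

How it is judged:
By the outcome, as a careful person would: the job done as asked, in the order asked, and still so for the second after the job is handed in, with the robot touching nothing.
It also fails if it takes over 125 s, if anything falls off the work surface, if the arm or the gripper's body presses on something with over 40 N, if the wrist force passes 120 N, or if a joint passes its speed limit or range.

## Working session

There is one attempt and no reset: what is moved stays moved. The work goes in short steps, Python scripts to look and compute and a tool call to move; the robot and the scene stay as the last step left them, time stands still between calls to the robot, and variables do not carry over. Pictures are saved under pics/ and viewed, about 12 in all and at most 16, crops included, and the job is handed in when it is done.

Besides the shell and the picture viewer there is one more tool, called in YAML: its name, and indented under it one key for each argument. servo_tool: Moves the arm, as the interface text tells. Its arguments: {"type":"object","properties":{"plan":{"type":"array","items":{"type":"array","items":{"type":"number"}}}},"required":["plan"]}

```bash
mkdir -p pics; cat > h.py <<'E'
import numpy as np,cv2
from cell import env
def snap(n,f=None,crop=None,s=1):
    c=env.read_camera(n);im=c["img"]
    if crop: im=im[crop[1]:crop[3],crop[0]:crop[2]]
    if s!=1: im=cv2.resize(im,None,fx=s,fy=s,interpolation=cv2.INTER_CUBIC)
    if f: cv2.imwrite("pics/"+f,im)
    return c
def px2w(c,u,v,z):
    d=np.linalg.inv(c["intrinsics"])@[u,v,1]; R=np.array(c["R"]);t=np.array(c["t"]).ravel()
    d=R.T@d;o=-R.T@t
    return o+d*(z-o[2])/d[2]
def w2px(c,X):
    p=c["intrinsics"]@(np.array(c["R"])@np.array(X,float)+np.array(c["t"]).ravel());return p[:2]/p[2]
E
python3 - <<'E'
from h import *
for n in("scene","top"):
    c=snap(n,n+"0.png");R=np.array(c["R"]);print(n,-R.T@np.array(c["t"]).ravel(),c["intrinsics"][0][0])
s=env.state();print(s["eef_pos"],s["tcp_rot"],s["t"])
E
```

```text
scene [1044.63615301  916.1008988   785.74514964] 556.0779185345965
top [ 312.55149536   22.48663426 1528.83100261] 623.6233463711269
[224.60688489 583.01812179 214.11545919] [-3.14061010e+00 -1.13558297e-04  2.77375815e+00] 0.1
```

View pics/scene0.png

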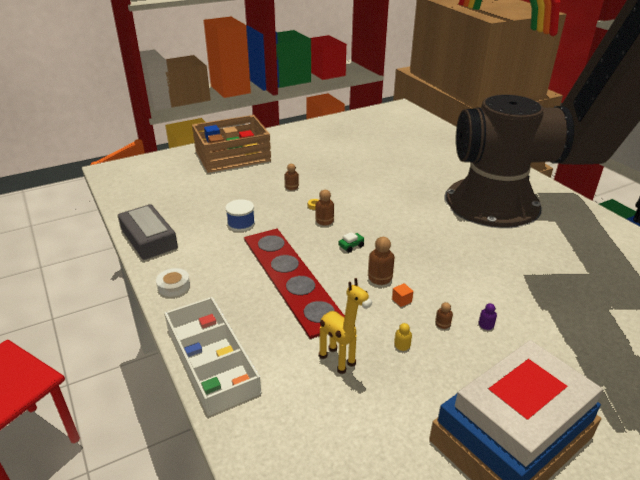

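View pics/top0.png

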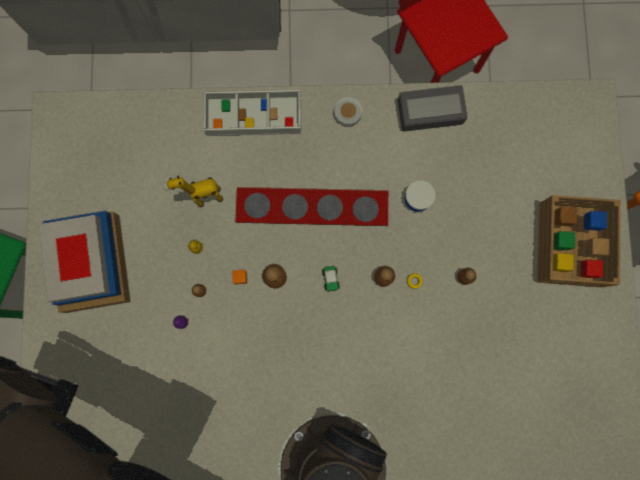

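The scene picture shows the father at (381,260), the mother at (325,207), the child at (291,177) and the baby at (444,316). Purple and yellow decoys stand near the baby. In the top picture the giraffe is at the left end, beside the pad at (257,205), and the pads run right to (366,209).

```bash
python3 - <<'E'
from h import *
c=snap("top","top1.png",(160,170,480,330),2.5)
im=c["img"];g=cv2.cvtColor(im,cv2.COLOR_BGR2HSV)
# pads: grey blobs inside board
red=((g[...,1]>150)&((g[...,0]<8)|(g[...,0]>172))).astype(np.uint8);red[:180]=0;red[235:]=0;red[:,:230]=0;red[:,395:]=0
h=cv2.convexHull(np.argwhere(red)[:,::-1].astype(np.int32))
m=cv2.fillConvexPoly(np.zeros_like(red),h,1);m=cv2.erode(m-red*m,np.ones((3,3)))
n,_,st,ce=cv2.connectedComponentsWithStats(m)
for s,q in zip(st,ce):
    if 100<s[4]<2000: print("pad",s,q.round(1),px2w(c,*q,13).round(1))
print(cv2.minAreaRect(h))
# dolls: brown mask in row
dk=((g[...,1]>90)&(g[...,0]<18)&(g[...,2]<170)).astype(np.uint8)
n,_,st,ce=cv2.connectedComponentsWithStats(dk)
for s,q in zip(st,ce):
    if 60<s[4]<900 and 255<q[1]<310: print("doll",s,q.round(1),px2w(c,*q,40).round(1))
E
```

```text
pad [245 194  24  23 430] [256.8 205. ] [633.  172.5  13. ]
pad [283 195  24  24 431] [294.5 206.3] [627.7  79.   13. ]
pad [318 196  24  24 431] [329.4 207.1] [623.9  -7.4  13. ]
pad [354 197  24  24 431] [365.2 208.8] [617.7 -95.9  13. ]
((311.64715576171875, 206.23146057128906), (151.44247436523438, 34.64398956298828), 1.2453641891479492)
doll [263 264  23  24 373] [274.4 276.1] [452.8 128.6  40. ]
doll [374 266  21  21 272] [383.9 276. ] [ 447.5 -133.5   40. ]
doll [232 269  15  15 211] [239.1 276.3] [453.9 213.2  40. ]
doll [457 268  19  17 201] [465.9 276. ] [ 443.3 -329.3   40. ]
doll [192 284  14  13 125] [198.7 290.2] [422.6 309.8  40. ]
```

View pics/top1.png

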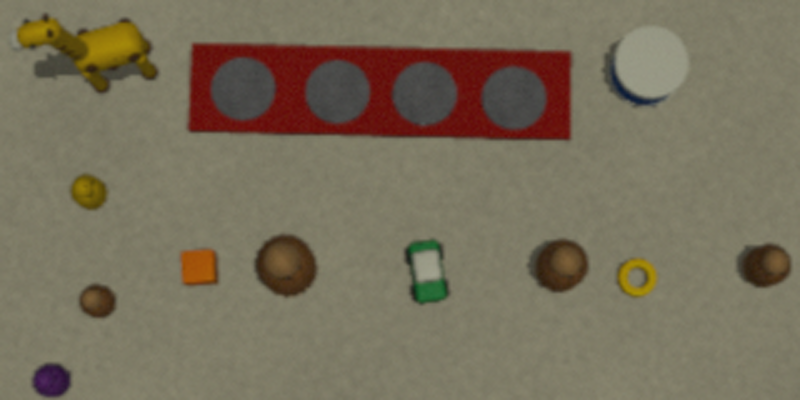

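servo_tool:
  plan:
    - [0, 0, 0, 0, 0, 7.1, 100]
    - [0, 0, 0, 0, 0, 7.1, 100]
    - [0, 0, 0, 0, 0, 7.1, 100]
    - [0, 0, 0, 0, 0, 7.1, 100]
    - [0, 0, 0, 0, 0, 7.1, 100]
    - [0, 0, 0, 0, 0, 7.1, 100]
    - [0, 0, 0, 0, 0, 7.1, 100]
    - [0, 0, 0, 0, 0, 7.1, 100]

```text
t: 0.82
eef_pos: [224.1, 582.2, 211.9]
tcp_rot: [-3.138, 0.004, 1.772]
ft_force: [-0.3, -0.9, 0.5]
opening: 1.001
```

servo_tool:
  plan:
    - [0, 0.02, 0, 0, 0, 5.7, 100]
    - [0, 0.02, 0, 0, 0, 5.7, 100]
    - [-0.04, 0.028, 0, 0, 0, 0, 100]
    - [-0.04, 0.028, 0, 0, 0, 0, 100]
    - [-0.04, 0.028, 0, 0, 0, 0, 100]
    - [-0.04, 0.028, 0, 0, 0, 0, 100]
    - [-0.04, 0.028, 0, 0, 0, 0, 100]
    - [-0.04, 0.028, 0, 0, 0, 0, 100]

```text
t: 1.48
eef_pos: [404.3, 380.3, 209.7]
tcp_rot: [-3.136, 0.007, 1.563]
ft_force: [0.3, 0.5, 0.5]
opening: 1.003
```

```bash
python3 - <<'E'
from h import *
s=env.state();print(s["eef_pos"],s["tcp_rot"],s["t"])
c=snap("wrist","w0.png");R=np.array(c["R"]);print(-R.T@np.array(c["t"]).ravel(),R.round(2),c["intrinsics"][0][0])
E
```

```text
[404.29026596 380.3477321  209.69899884] [-3.13637341  0.00654766  1.56334517] 1.4833
[405.68130506 458.98693441 380.14304626] [[ 1.   -0.01 -0.01]
 [-0.   -0.96  0.28]
 [-0.01 -0.28 -0.96]] 398.59576552370913
```

View pics/w0.png

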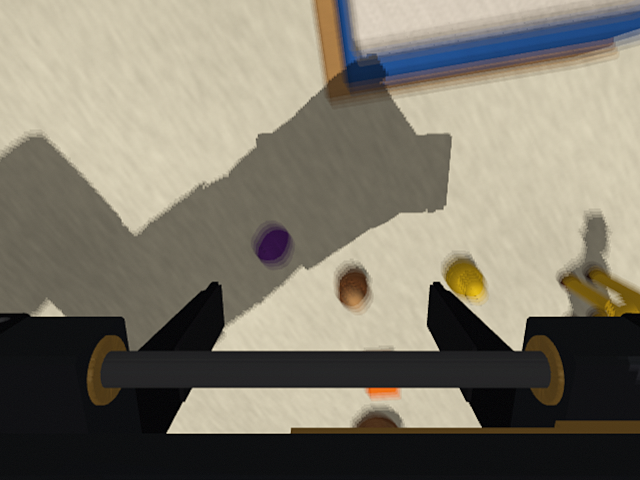

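The wrist picture is slightly motion-blurred. It shows the brown baby at (352,288) between the jaws, purple at (273,244) and yellow at (465,280) to the sides.

servo_tool:
  plan:
    - [-0.03, 0.009, 0.03, -0.3, 0.3, 0, 65]
    - [-0.025, 0.009, 0.03, 0, 0, 0, 65]
    - [0, 0, 0, 0, 0, 0, 65]
    - [0, 0, 0, 0, 0, 0, 65]

```text
t: 1.87
eef_pos: [426.8, 320.5, 153.7]
tcp_rot: [3.138, 0.001, 1.554]
ft_force: [-0.2, 1.1, 0.3]
opening: 0.775
```

```bash
python3 - <<'E'
from h import *
s=env.state();print(s["eef_pos"],s["tcp_rot"],s["t"])
c=snap("wrist","w1.png")
for X in([422.6,309.8,0],[422.6,309.8,56]):print(w2px(c,X))
E
```

```text
[426.76147811 320.51965414 153.70530181] [3.13791725e+00 7.43912278e-04 1.55350655e+00] 1.8667
[320.17673171 239.53822545]
[319.44618974 260.30956727]
```

View pics/w1.png

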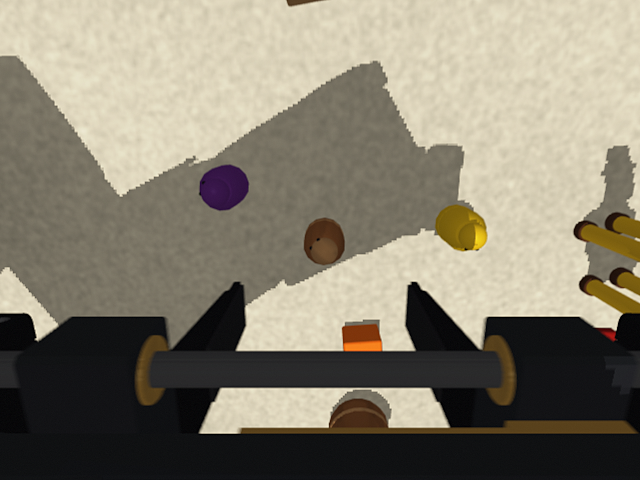

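The baby is centred at about (324,243), between the jaws, and the orange block is well clear. Its position works out at about (426,314).

servo_tool:
  plan:
    - [-0.0065, 0, 0.02, 0, 0, -1, 65]
    - [0, 0, 0.03, 0, 0, 0, 65]
    - [0, 0, 0.03, 0, 0, 0, 65]
    - [0, 0, 0.02, 0, 0, 0, 65]
    - [0, 0, 0, 0, 0, 0, 65]
    - [0, 0, 0, 0, 0, 0, 65]

```text
t: 2.42
eef_pos: [428.7, 321.2, 55.7]
tcp_rot: [3.129, -0.005, 1.578]
ft_force: [0.6, 0.3, 0.0]
opening: 0.65
```

servo_tool:
  plan:
    - [-0.007, -0.002, 0, 0.7, -0.3, 0, 65]
    - [0, 0, 0, 0, 0, 0, 65]
    - [0, 0, 0, 0, 0, 0, 65]

```text
t: 2.67
eef_pos: [427.3, 315.8, 59.1]
tcp_rot: [3.139, -0.001, 1.58]
ft_force: [0.1, -0.2, 0.4]
opening: 0.651
```

servo_tool:
  plan:
    - [-0.001, 0, 0.02, 0.1, 0, 0.3, 65]
    - [-0.001, 0, 0.02, 0, 0, 0, 65]
    - [0, 0, 0.015, 0, 0, 0, 65]
    - [0, 0, 0, 0, 0, 0, 65]
    - [0, 0, 0, 0, 0, 0, 65]

```text
t: 3.08
eef_pos: [431.0, 315.8, 9.1]
tcp_rot: [3.13, -0.007, 1.574]
ft_force: [-0.5, 0.6, 0.8]
opening: 0.653
```

```bash
python3 - <<'E'
from h import *
s=env.state();print(s["eef_pos"],s["tcp_rot"],s["t"])
c=snap("wrist","w2.png")
for z in (0,30,56):print(w2px(c,[426,314,z]))
E
```

```text
[430.95000823 315.76049893   9.06158578] [ 3.1300484  -0.00692624  1.57438221] 3.0833
[315.2481608  299.67611537]
[314.28548722 328.5645965 ]
[313.13171769 363.18759831]
```

View pics/w2.png

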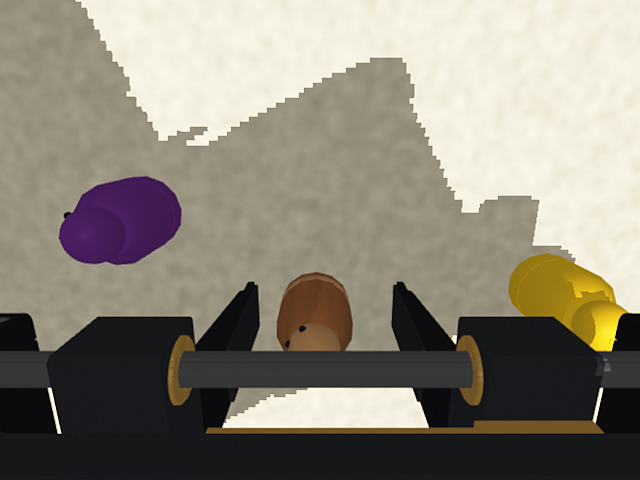

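The baby spans columns 277–353, with its far foot edge at row 272. It therefore sits about 5 mm lower in x and 3 mm lower in y than the jaws, so I'll correct by that and close.

servo_tool:
  plan:
    - [-0.0035, -0.005, 0.004, 0.6, -0.4, 0, 65]
    - [0, 0, 0, 0, 0, 0, 50]
    - [0, 0, 0, 0, 0, 0, 30]
    - [0, 0, 0, 0, 0, 0, 10]
    - [0, 0, 0, 0, 0, 0, 10]
    - [0, 0, 0, 0, 0, 0, 10]
    - [0, 0, 0, 0, 0, 0, 10]

```text
t: 3.72
eef_pos: [427.0, 312.8, 9.0]
tcp_rot: [3.136, -0.002, 1.574]
ft_force: [0.5, -0.8, -0.1]
opening: 0.329
```

servo_tool:
  plan:
    - [0, 0, -0.02, 0, 0, 0, 10]
    - [0, 0, -0.035, 0, 0, 0, 10]
    - [0, 0, -0.035, 0, 0, 0, 10]
    - [0, 0, -0.04, 0, 0, 0, 10]
    - [-0.04, 0, -0.03, 0, 0, 0, 10]
    - [-0.04, 0, 0, 0, 0, 0, 10]
    - [-0.04, 0, 0, 0, 0, 0, 10]
    - [-0.04, 0, 0, 0, 0, 0, 10]

```text
t: 4.38
eef_pos: [427.1, 160.3, 170.7]
tcp_rot: [3.134, -0.001, 1.584]
ft_force: [1.9, 0.3, -0.8]
opening: 0.33
```

servo_tool:
  plan:
    - [-0.036, 0.027, 0, 0, 0, 0, 10]
    - [-0.036, 0.027, 0, 0, 0, 0, 10]
    - [-0.036, 0.027, 0, 0, 0, 0, 10]
    - [-0.036, 0.027, 0, 0, 0, 0, 10]
    - [-0.036, 0.027, 0, 0, 0, 0, 10]
    - [-0.03, 0.025, 0, 0, 0, 0, 10]
    - [-0.02, 0.015, 0, 0, 0, 0, 10]
    - [0, 0, 0, 0, 0, 0, 10]

```text
t: 5.05
eef_pos: [595.5, -67.9, 173.3]
tcp_rot: [3.132, -0.0, 1.58]
ft_force: [-0.1, -0.3, -0.3]
opening: 0.328
```

servo_tool:
  plan:
    - [-0.028, 0.022, 0.03, 0.5, 0, 0.5, 10]
    - [0, 0, 0.04, 0, 0, 0, 10]
    - [0, 0, 0.04, 0, 0, 0, 10]
    - [0, 0, 0.02, 0, 0, 0, 10]
    - [0, 0, 0, 0, 0, 0, 10]
    - [0, 0, 0, 0, 0, 0, 10]

```text
t: 5.55
eef_pos: [615.3, -92.4, 45.2]
tcp_rot: [3.138, 0.0, 1.568]
ft_force: [-0.2, 0.6, 0.6]
opening: 0.333
```

```bash
python3 - <<'E'
from h import *
s=env.state();print(s["eef_pos"],s["tcp_rot"],s["t"])
c=snap("wrist","w3.png")
for X in([617.7,-95.9,13],[617.7,-63.9,13],[617.7-32,-95.9,13],[617.7+32,-95.9,13]):print(w2px(c,X))
E
```

```text
[615.33085957 -92.38013009  45.17846249] [3.13763830e+00 3.60574186e-04 1.56756190e+00] 5.55
[329.74739667 285.26294251]
[329.77577221 228.23283422]
[271.10861884 285.4767518 ]
[388.35002164 285.04926503]
```

View pics/w3.png

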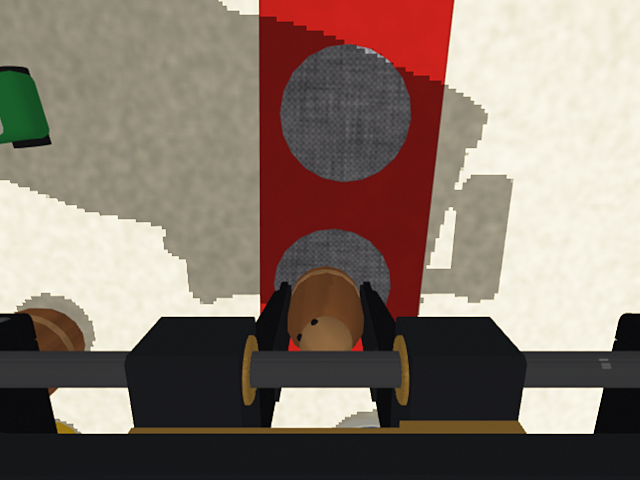

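Pad d's edge is visible, with its top at row 229 and columns 275–390. That agrees with the estimate to about 1.5 mm in x. Pad c is centred at (346,113).

servo_tool:
  plan:
    - [-0.003, 0.004, 0.008, 0.2, 0, 0, 10]
    - [0, 0, 0.005, 0, 0, 0, 10]
    - [0, 0, 0, 0, 0, 0, 10]
    - [0, 0, 0, 0, 0, 0, 10]

```text
t: 5.93
eef_pos: [622.0, -95.3, 36.7]
tcp_rot: [3.134, 0.002, 1.569]
ft_force: [-0.8, -0.4, 0.1]
opening: 0.328
```

```bash
python3 - <<'E'
from h import *
c=snap("wrist","w4.png",(180,200,480,420),2)
print(env.state()["eef_pos"],[w2px(c,X).round() for X in ([619,-96,13],[624,-7.4,13])])
E
```

```text
[621.90623107 -95.29131399  36.78884211] [array([320., 286.]), array([329., 107.])]
```

servo_tool:
  plan:
    - [0, -0.003, 0.006, 0.3, 0, 0, 10]
    - [0, 0, 0.005, 0, 0, 0, 10]
    - [0, 0, 0, 0, 0, 0, 10]
    - [0, 0, 0, 0, 0, 0, 10]

```text
t: 6.32
eef_pos: [619.0, -95.3, 26.0]
tcp_rot: [3.138, 0.003, 1.569]
ft_force: [0.3, 1.0, -0.6]
opening: 0.33
```

servo_tool:
  plan:
    - [0, 0, 0.003, 0, 0, 0, 10]
    - [0, 0, 0, 0, 0, 0, 10]
    - [0, 0, 0, 0, 0, 0, 10]

```text
t: 6.57
eef_pos: [618.9, -95.3, 22.6]
tcp_rot: [3.138, 0.003, 1.569]
ft_force: [-0.3, 0.1, -0.7]
opening: 0.325
```

servo_tool:
  plan:
    - [0, 0, 0.0005, 0, 0, 0, 10]
    - [0, 0, 0, 0, 0, 0, 40]
    - [0, 0, 0, 0, 0, 0, 60]
    - [0, 0, 0, 0, 0, 0, 60]
    - [0, 0, 0, 0, 0, 0, 60]
    - [0, 0, -0.01, 0, 0, 0, 60]
    - [0, 0, -0.02, 0, 0, 0, 60]
    - [0, 0, -0.03, 0, 0, 0, 60]

```text
t: 7.23
eef_pos: [616.3, -94.6, 79.6]
tcp_rot: [-3.136, 0.0, 1.569]
ft_force: [0.1, -1.0, 0.1]
opening: 0.599
```

servo_tool:
  plan:
    - [0, 0, -0.03, 0, 0, 0, 75]
    - [-0.015, -0.01, -0.03, 0, 0, 0, 75]
    - [-0.037, -0.027, -0.01, 0, 0, 0, 75]
    - [-0.037, -0.027, 0, 0, 0, 0, 75]
    - [-0.037, -0.027, 0, 0, 0, 0, 75]
    - [-0.037, -0.027, 0, 0, 0, 0, 75]
    - [-0.037, -0.027, 0, 0, 0, 0, 75]
    - [-0.037, -0.027, 0, 0, 0, 0, 75]

```text
t: 7.9
eef_pos: [460.5, -312.5, 165.1]
tcp_rot: [3.131, 0.008, 1.58]
ft_force: [0.1, -0.3, 0.1]
opening: 0.753
```

servo_tool:
  plan:
    - [-0.008, -0.01, 0.02, 0.5, 0.4, 0.5, 75]
    - [0, 0, 0, 0, 0, 0, 75]
    - [0, 0, 0, 0, 0, 0, 75]

```text
t: 8.15
eef_pos: [446.5, -327.3, 148.1]
tcp_rot: [3.137, 0.004, 1.564]
ft_force: [0.1, -0.3, 0.1]
opening: 0.747
```

```bash
python3 - <<'E'
from h import *
s=env.state();print(s["eef_pos"],s["tcp_rot"],s["t"])
c=snap("wrist","w5.png")
for z in (0,20,37,74):print(w2px(c,[443,-329,z]))
E
```

```text
[ 446.49879245 -327.31655005  148.07511459] [3.13676565 0.00422551 1.56371447] 8.15
[320.45319571 230.07505161]
[320.26267498 236.35430175]
[320.08108268 242.33928578]
[319.6061971  257.99073477]
```

View pics/w5.png

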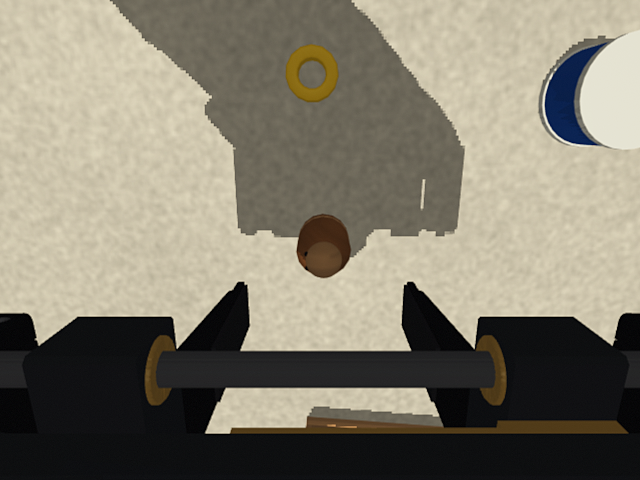

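The child's belly spans columns 297–350, with its far foot edge at row 214 and its head near (324,259). That puts it at about (446,-334.5).

servo_tool:
  plan:
    - [-0.007, 0, 0.02, 0.3, 0.2, -0.4, 75]
    - [0, 0, 0.04, 0, 0, 0, 75]
    - [0, 0, 0.03, 0, 0, 0, 75]
    - [0, 0, 0.01, 0, 0, 0, 75]
    - [0, 0, 0, 0, 0, 0, 75]
    - [0, 0, 0, 0, 0, 0, 75]

```text
t: 8.7
eef_pos: [454.5, -330.7, 51.5]
tcp_rot: [3.135, 0.007, 1.581]
ft_force: [0.4, -0.5, 0.0]
opening: 0.749
```

servo_tool:
  plan:
    - [-0.004, -0.008, 0, 0.3, 0.4, 0.5, 75]
    - [0, 0, 0, 0, 0, 0, 75]
    - [-0.0005, -0.001, 0.02, 0, 0, 0, 75]
    - [-0.0005, -0.001, 0.015, 0, 0, 0, 75]
    - [0, 0, 0, 0, 0, 0, 75]
    - [0, 0, 0, 0, 0, 0, 75]

```text
t: 9.2
eef_pos: [447.6, -338.3, 24.7]
tcp_rot: [3.131, 0.008, 1.573]
ft_force: [1.0, 0.9, 0.9]
opening: 0.753
```

servo_tool:
  plan:
    - [0.0025, -0.002, 0.007, 0.6, 0.4, 0, 75]
    - [0, 0, 0.007, 0, 0, 0, 75]
    - [0, 0, 0, 0, 0, 0, 75]
    - [0, 0, 0, 0, 0, 0, 75]

```text
t: 9.53
eef_pos: [446.5, -336.8, 12.9]
tcp_rot: [3.139, 0.003, 1.572]
ft_force: [0.3, -0.7, -0.1]
opening: 0.745
```

```bash
python3 - <<'E'
from h import *
s=env.state();print(s["eef_pos"],s["tcp_rot"],s["t"])
c=snap("wrist","w6.png")
for X in([446,-334.5,40],[446,-314.5,5],[426,-334.5,30],[466,-334.5,30]):print(w2px(c,X))
E
```

```text
[ 446.48845877 -336.76540697   12.94613303] [3.13946402 0.00319467 1.57238464] 9.5333
[324.58007144 327.24805534]
[324.67174801 253.23627686]
[277.30994513 315.91477892]
[371.84138068 316.05334749]
```

View pics/w6.png

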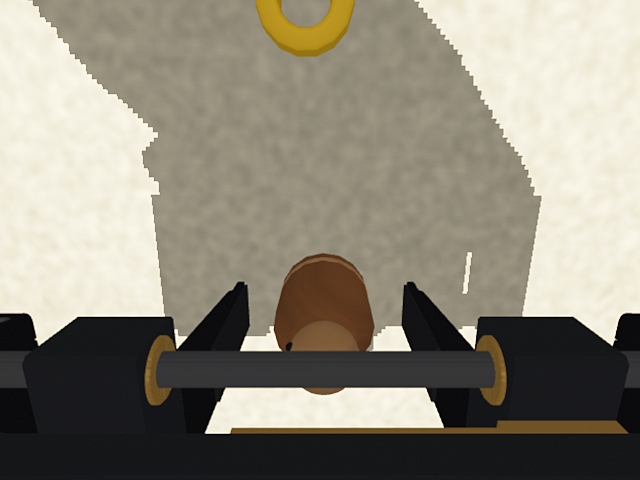

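The child is centred between the jaws, with its edge at row 254 against a predicted 253, so I'm closing.

servo_tool:
  plan:
    - [0.0015, 0, 0.003, 0.1, 0.2, 0, 75]
    - [0, 0, 0, 0, 0, 0, 60]
    - [0, 0, 0, 0, 0, 0, 40]
    - [0, 0, 0, 0, 0, 0, 15]
    - [0, 0, 0, 0, 0, 0, 15]
    - [0, 0, 0, 0, 0, 0, 15]
    - [0, 0, 0, 0, 0, 0, 15]

```text
t: 10.17
eef_pos: [446.7, -335.2, 10.2]
tcp_rot: [3.141, -0.0, 1.573]
ft_force: [-0.9, -1.2, -0.2]
opening: 0.415
```

servo_tool:
  plan:
    - [0, 0, -0.02, 0, 0, 0, 15]
    - [0, 0, -0.035, 0, 0, 0, 15]
    - [0, 0, -0.035, 0, 0, 0, 15]
    - [0, 0, -0.04, 0, 0, 0, 15]
    - [0.04, 0.02, -0.03, 0, 0, 0, 15]
    - [0.037, 0.02, 0, 0, 0, 0, 15]
    - [0.037, 0.02, 0, 0, 0, 0, 15]
    - [0.037, 0.02, 0, 0, 0, 0, 15]

```text
t: 10.83
eef_pos: [521.4, -196.1, 171.1]
tcp_rot: [3.14, -0.001, 1.561]
ft_force: [0.3, -1.0, -0.6]
opening: 0.415
```

servo_tool:
  plan:
    - [0.037, 0.02, 0, 0, 0, 0, 15]
    - [0.037, 0.02, 0, 0, 0, 0, 15]
    - [0.037, 0.02, 0, 0, 0, 0, 15]
    - [0.037, 0.02, 0, 0, 0, 0, 15]
    - [0.03, 0.02, 0, 0, 0, 0, 15]
    - [0.01, 0, 0, 0, 0, 0, 15]
    - [0, 0, 0, 0, 0, 0, 15]

```text
t: 11.42
eef_pos: [624.3, -0.1, 172.5]
tcp_rot: [3.137, -0.001, 1.567]
ft_force: [0.1, 0.5, -1.2]
opening: 0.417
```

servo_tool:
  plan:
    - [-0.007, 0, 0.03, 0.2, 0, 0, 15]
    - [0, 0, 0.04, 0, 0, 0, 15]
    - [0, 0, 0.04, 0, 0, 0, 15]
    - [0, 0, 0.015, 0, 0, 0, 15]
    - [0, 0, 0, 0, 0, 0, 15]
    - [0, 0, 0, 0, 0, 0, 15]

```text
t: 11.92
eef_pos: [623.7, -11.4, 45.2]
tcp_rot: [3.137, -0.0, 1.567]
ft_force: [0.5, 0.5, 0.0]
opening: 0.42
```

```bash
python3 - <<'E'
from h import *
s=env.state();print(s["eef_pos"],s["tcp_rot"],s["t"])
c=snap("wrist","w7.png")
for p in ([623.9,-7.4],[627.7,79]):
  for o in([0,0],[0,32],[-32,0],[32,0]):print(w2px(c,[p[0]+o[0],p[1]+o[1],13]).round(1))
E
```

```text
[623.73141835 -11.38689576  45.16155259] [ 3.13699603e+00 -1.13072305e-04  1.56674640e+00] 11.9167
[325.6 272.4]
[325.4 214.2]
[266.4 272.6]
[384.8 272.1]
[333. 103.]
[333.1  29.1]
[266.4 103.2]
[399.5 102.8]
```

View pics/w7.png

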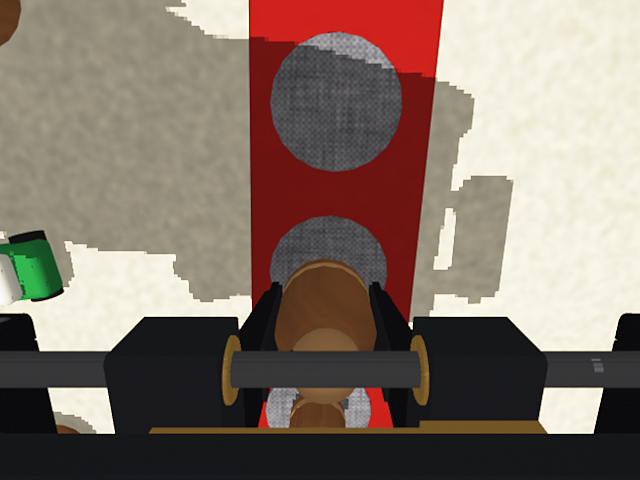

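Pad c is centred at u=329 with its top edge at row 216, so it is at about (625.7,-8.4). Pad b is centred near (336,102), at about (629,78). The baby is upright behind, at (318,415).

servo_tool:
  plan:
    - [0.003, 0.0015, 0.007, 0.2, 0, 0, 15]
    - [0, 0, 0.006, 0, 0, 0, 15]
    - [0, 0, 0, 0, 0, 0, 15]
    - [0, 0, 0, 0, 0, 0, 15]

```text
t: 12.3
eef_pos: [627.6, -9.6, 36.2]
tcp_rot: [3.133, 0.001, 1.565]
ft_force: [0.2, -0.8, -0.6]
opening: 0.42
```

servo_tool:
  plan:
    - [0.0015, -0.002, 0.005, 0.4, 0, 0, 15]
    - [0, 0, 0.005, 0, 0, 0, 15]
    - [0, 0, 0, 0, 0, 0, 15]
    - [0, 0, 0, 0, 0, 0, 15]

```text
t: 12.63
eef_pos: [626.0, -7.8, 26.6]
tcp_rot: [3.139, 0.001, 1.566]
ft_force: [0.4, -0.6, -1.2]
opening: 0.415
```

servo_tool:
  plan:
    - [0, 0, 0.003, 0, 0, 0, 15]
    - [0, 0, 0, 0, 0, 0, 15]
    - [0, 0, 0, 0, 0, 0, 15]

```text
t: 12.88
eef_pos: [626.1, -7.7, 23.4]
tcp_rot: [3.139, 0.001, 1.566]
ft_force: [0.4, 0.2, 0.0]
opening: 0.416
```

servo_tool:
  plan:
    - [0, 0, 0, 0, 0, 0, 50]
    - [0, 0, 0, 0, 0, 0, 70]
    - [0, 0, 0, 0, 0, 0, 70]
    - [0, 0, 0, 0, 0, 0, 70]
    - [0, 0, -0.01, 0, 0, 0, 70]
    - [0, 0, -0.02, 0, 0, 0, 70]
    - [0, 0, -0.03, 0, 0, 0, 70]
    - [0, 0, -0.04, 0, 0, 0, 70]

```text
t: 13.55
eef_pos: [622.5, -7.4, 120.8]
tcp_rot: [-3.131, -0.0, 1.566]
ft_force: [0.4, 1.2, 0.1]
opening: 0.702
```

servo_tool:
  plan:
    - [0, 0, -0.04, 0, 0, 0, 80]
    - [-0.02, -0.028, -0.02, 0, 0, 0, 80]
    - [-0.025, -0.035, 0, 0, 0, 0, 80]
    - [-0.025, -0.035, 0, 0, 0, 0, 80]
    - [-0.025, -0.035, 0, 0, 0, 0, 80]
    - [-0.025, -0.03, 0, 0, 0, 0, 80]
    - [0, 0, 0, 0, 0, 0, 80]
    - [0, 0, 0, 0, 0, 0, 80]

```text
t: 14.22
eef_pos: [457.3, -128.6, 199.2]
tcp_rot: [3.13, 0.005, 1.569]
ft_force: [0.0, 0.1, 0.5]
opening: 0.801
```

servo_tool:
  plan:
    - [-0.006, -0.006, 0.03, 0.6, 0.3, 0, 80]
    - [0, 0, 0.015, 0, 0, 0, 80]
    - [0, 0, 0, 0, 0, 0, 80]
    - [0, 0, 0, 0, 0, 0, 80]

```text
t: 14.55
eef_pos: [453.9, -135.0, 156.2]
tcp_rot: [3.135, 0.002, 1.569]
ft_force: [0.1, -0.1, -0.2]
opening: 0.801
```

```bash
python3 - <<'E'
from h import *
s=env.state();print(s["eef_pos"],s["tcp_rot"],s["t"])
c=snap("wrist","w8.png")
for X in([451,-135.5,75],[451,-111.5,6],[427,-135.5,25],[475,-135.5,25]):print(w2px(c,X))
E
```

```text
[ 453.92957541 -134.99432522  156.23380734] [3.13533741e+00 2.21126207e-03 1.56853229e+00] 14.55
[320.41114146 253.19233965]
[320.78321016 199.67762307]
[290.11713597 234.29091836]
[351.46561058 234.10722815]
```

View pics/w8.png

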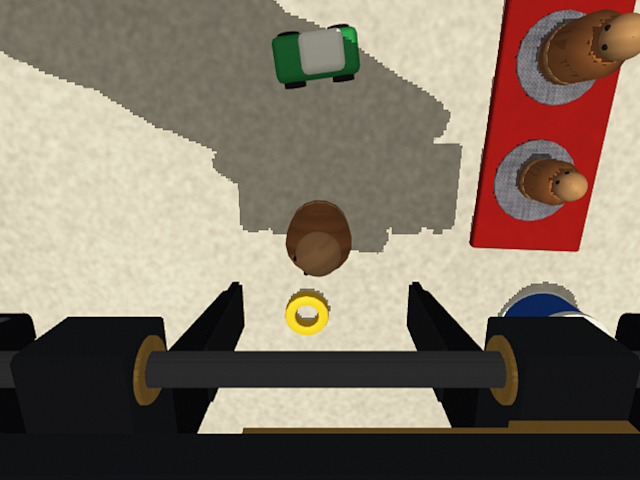

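The mother's belly spans columns 286–352, with its far foot edge at row 200, putting it at about (450,-135.5). The child and baby stand upright on their pads, at (585,48) and (550,182).

servo_tool:
  plan:
    - [0, -0.006, 0.02, 0.4, 0.1, 0, 80]
    - [0, -0.001, 0.04, 0, 0, 0, 80]
    - [0, -0.001, 0.03, 0, 0, 0, 80]
    - [0, 0, 0.01, 0, 0, 0, 80]
    - [0, 0, 0, 0, 0, 0, 80]
    - [0, 0, 0, 0, 0, 0, 80]

```text
t: 15.1
eef_pos: [452.9, -134.6, 58.8]
tcp_rot: [3.131, 0.006, 1.574]
ft_force: [0.3, 0.7, 0.6]
opening: 0.802
```

servo_tool:
  plan:
    - [-0.001, -0.004, 0.02, 0.6, 0.3, 0, 80]
    - [0, -0.001, 0.02, 0, 0, 0, 80]
    - [0, 0, 0.005, 0, 0, 0, 80]
    - [0, 0, 0, 0, 0, 0, 80]
    - [0, 0, 0, 0, 0, 0, 80]

```text
t: 15.52
eef_pos: [453.1, -136.6, 19.0]
tcp_rot: [3.132, 0.005, 1.576]
ft_force: [1.0, 0.6, 0.1]
opening: 0.801
```

servo_tool:
  plan:
    - [0.001, -0.003, 0.006, 0.6, 0.3, 0.2, 80]
    - [0, 0, 0, 0, 0, 0, 80]
    - [0, 0, 0, 0, 0, 0, 60]
    - [0, 0, 0, 0, 0, 0, 25]
    - [0, 0, 0, 0, 0, 0, 25]
    - [0, 0, 0, 0, 0, 0, 25]
    - [0, 0, 0, 0, 0, 0, 25]
    - [0, 0, 0, 0, 0, 0, 25]

```text
t: 16.18
eef_pos: [451.8, -136.1, 16.6]
tcp_rot: [3.138, 0.001, 1.572]
ft_force: [-0.1, 0.0, -1.7]
opening: 0.495
```

servo_tool:
  plan:
    - [0, 0, -0.02, 0, 0, 0, 25]
    - [0, 0, -0.035, 0, 0, 0, 25]
    - [0, 0, -0.035, 0, 0, 0, 25]
    - [0, 0, -0.04, 0, 0, 0, 25]
    - [0.02, 0.01, -0.04, 0, 0, 0, 25]
    - [0.036, 0.029, -0.01, 0, 0, 0, 25]
    - [0.036, 0.029, 0, 0, 0, 0, 25]
    - [0.036, 0.029, 0, 0, 0, 0, 25]

```text
t: 16.85
eef_pos: [537.4, -20.8, 199.7]
tcp_rot: [3.141, -0.002, 1.563]
ft_force: [1.3, -1.2, -1.1]
opening: 0.495
```

servo_tool:
  plan:
    - [0.036, 0.029, 0, 0, 0, 0, 25]
    - [0.03, 0.025, 0, 0, 0, 0, 25]
    - [0.02, 0.015, 0, 0, 0, 0, 25]
    - [0, 0, 0, 0, 0, 0, 25]
    - [0, 0, 0, 0, 0, 0, 25]

```text
t: 17.27
eef_pos: [608.4, 71.0, 199.5]
tcp_rot: [3.139, -0.002, 1.569]
ft_force: [-0.8, 0.0, -0.8]
opening: 0.497
```

servo_tool:
  plan:
    - [0.007, 0.019, 0.02, 0, 0, 0, 25]
    - [0, 0, 0.035, 0, 0, 0, 25]
    - [0, 0, 0.04, 0, 0, 0, 25]
    - [0, 0, 0.035, 0, 0, 0, 25]
    - [0, 0, 0.01, 0, 0, 0, 25]
    - [0, 0, 0, 0, 0, 0, 25]
    - [0, 0, 0, 0, 0, 0, 25]

```text
t: 17.85
eef_pos: [626.7, 73.9, 57.3]
tcp_rot: [3.138, -0.002, 1.566]
ft_force: [0.0, 0.7, -0.9]
opening: 0.496
```

```bash
python3 - <<'E'
from h import *
s=env.state();print(s["eef_pos"],s["tcp_rot"],s["t"])
c=snap("wrist","w9.png")
for p in ([629.2,78],[633,172.5]):
  for o in([0,0],[0,32],[-32,0],[32,0]):print(w2px(c,[p[0]+o[0],p[1]+o[1],13]).round(1))
E
```

```text
[626.708481    73.86979331  57.26310965] [ 3.13767052e+00 -1.64278672e-03  1.56555491e+00] 17.85
[329.6 264.9]
[329.5 209.6]
[273.5 265.3]
[385.8 264.6]
[336.8  87.5]
[337.1  16.6]
[273.4  87.8]
[400.2  87.2]
```

View pics/w9.png

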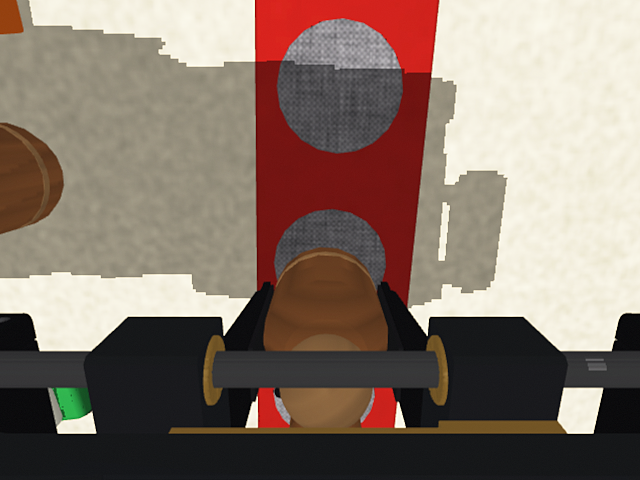

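Pad b's outline (columns 274–385, top row 209) matches (629,78). Pad a is centred at u=340 with its top at row 18, so about (634.5,172).

servo_tool:
  plan:
    - [0.004, 0.001, 0.01, 0.2, 0, 0, 25]
    - [0, 0, 0.008, 0, 0, 0, 25]
    - [0, 0, 0, 0, 0, 0, 25]
    - [0, 0, 0, 0, 0, 0, 25]

```text
t: 18.23
eef_pos: [630.8, 77.9, 44.2]
tcp_rot: [3.132, -0.002, 1.565]
ft_force: [-0.4, -0.4, -0.9]
opening: 0.496
```

servo_tool:
  plan:
    - [0, -0.002, 0.006, 0.5, -0.1, 0, 25]
    - [0, 0, 0.006, 0, 0, 0, 25]
    - [0, 0, 0, 0, 0, 0, 25]
    - [0, 0, 0, 0, 0, 0, 25]

```text
t: 18.57
eef_pos: [629.2, 78.2, 32.2]
tcp_rot: [3.139, 0.0, 1.565]
ft_force: [1.1, 0.2, -1.2]
opening: 0.501
```

servo_tool:
  plan:
    - [0, 0, 0.0025, 0, 0, 0, 25]
    - [0, 0, 0, 0, 0, 0, 25]
    - [0, 0, 0, 0, 0, 0, 25]

```text
t: 18.82
eef_pos: [629.4, 78.2, 29.7]
tcp_rot: [3.139, 0.0, 1.565]
ft_force: [-0.4, -0.3, -1.4]
opening: 0.498
```

servo_tool:
  plan:
    - [0, 0, 0, 0, 0, 0, 60]
    - [0, 0, 0, 0, 0, 0, 75]
    - [0, 0, 0, 0, 0, 0, 75]
    - [0, 0, 0, 0, 0, 0, 75]
    - [0, 0, -0.01, 0, 0, 0, 75]
    - [0, 0, -0.02, 0, 0, 0, 75]
    - [0, 0, -0.03, 0, 0, 0, 75]
    - [0, 0, -0.04, 0, 0, 0, 75]

```text
t: 19.48
eef_pos: [625.9, 77.9, 127.1]
tcp_rot: [-3.131, 0.0, 1.565]
ft_force: [0.4, 1.0, -0.6]
opening: 0.747
```

servo_tool:
  plan:
    - [0, 0, -0.03, 0, 0, 0, 90]
    - [0.008, -0.026, -0.01, 0, 0, 0, 90]
    - [0.008, -0.036, 0, 0, 0, 0, 90]
    - [0.008, -0.036, 0, 0, 0, 0, 90]
    - [0.008, -0.036, 0, 0, 0, 0, 90]
    - [0.008, -0.036, 0, 0, 0, 0, 90]
    - [0, 0, 0, 0, 0, 0, 90]
    - [0, 0, 0, 0, 0, 0, 90]

```text
t: 20.15
eef_pos: [452.0, 119.8, 183.9]
tcp_rot: [3.131, -0.001, 1.564]
ft_force: [0.0, -0.2, 0.4]
opening: 0.898
```

servo_tool:
  plan:
    - [0.01, 0.003, 0, 0.6, 0, -0.3, 90]
    - [0, 0, 0, 0, 0, 0, 90]
    - [0, 0, 0, 0, 0, 0, 90]

```text
t: 20.4
eef_pos: [457.1, 130.6, 185.7]
tcp_rot: [3.139, -0.001, 1.569]
ft_force: [-0.1, 0.1, 0.4]
opening: 0.9
```

```bash
python3 - <<'E'
from h import *
s=env.state();print(s["eef_pos"],s["tcp_rot"],s["t"])
c=snap("wrist","w10.png")
for X in([456,130.5,95],[456,158.5,8],[428,130.5,30],[484,130.5,30]):print(w2px(c,X))
E
```

```text
[457.14075925 130.61246932 185.6641611 ] [ 3.13914047e+00 -1.39940488e-03  1.56933173e+00] 20.4
[323.60487496 248.99044395]
[323.76376951 190.12085817]
[290.49912303 227.11868941]
[357.04712764 227.03902198]
```

View pics/w10.png

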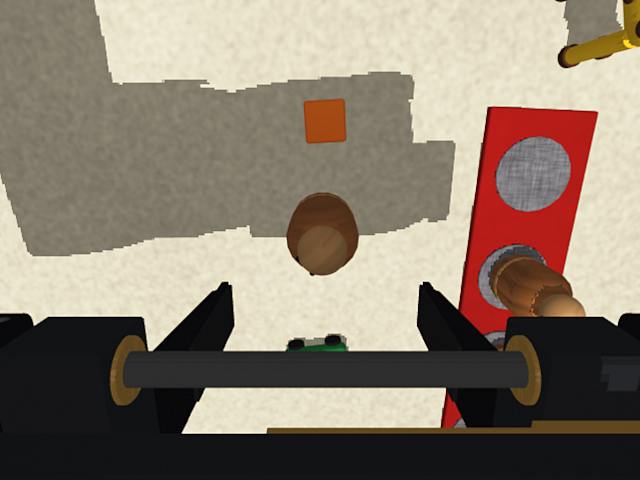

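The father's belly spans columns 287–358, with its far foot edge at row 192, putting it at about (455,128.5). The mother stands upright. To keep the gripper body above his 110 mm head, I need TCP z of about 37.

servo_tool:
  plan:
    - [-0.002, -0.004, 0.02, 0.2, 0, 0, 90]
    - [0, -0.001, 0.04, 0, 0, 0, 90]
    - [0, 0, 0.035, 0, 0, 0, 90]
    - [0, 0, 0.01, 0, 0, 0, 90]
    - [0, 0, 0, 0, 0, 0, 90]
    - [0, 0, 0, 0, 0, 0, 90]

```text
t: 20.95
eef_pos: [457.4, 128.0, 76.5]
tcp_rot: [3.138, -0.002, 1.567]
ft_force: [-0.2, -0.5, -0.5]
opening: 0.902
```

servo_tool:
  plan:
    - [0.001, -0.003, 0.015, 0.2, -0.1, 0, 90]
    - [0, -0.001, 0.015, 0, 0, 0, 90]
    - [0, 0, 0.005, 0, 0, 0, 90]
    - [0, 0, 0, 0, 0, 0, 90]
    - [0, 0, 0, 0, 0, 0, 90]

```text
t: 21.37
eef_pos: [457.4, 129.0, 44.1]
tcp_rot: [3.136, -0.001, 1.566]
ft_force: [0.3, -0.5, 0.2]
opening: 0.899
```

servo_tool:
  plan:
    - [-0.0005, -0.0025, 0.006, 0.3, 0, 0, 90]
    - [0, 0, 0, 0, 0, 0, 90]
    - [0, 0, 0, 0, 0, 0, 70]
    - [0, 0, 0, 0, 0, 0, 30]
    - [0, 0, 0, 0, 0, 0, 30]
    - [0, 0, 0, 0, 0, 0, 30]
    - [0, 0, 0, 0, 0, 0, 30]
    - [0, 0, 0, 0, 0, 0, 30]

```text
t: 22.03
eef_pos: [456.4, 128.6, 40.9]
tcp_rot: [3.137, -0.002, 1.566]
ft_force: [0.6, 0.2, -1.6]
opening: 0.582
```

The opening of 55 mm fits the father's diameter, but the grip is near the top of his straight part. I'll regrip about 4 mm lower.

servo_tool:
  plan:
    - [0, 0, 0, 0, 0, 0, 70]
    - [0, 0, 0, 0, 0, 0, 70]
    - [0, 0, 0.0045, 0.2, -0.1, 0, 70]
    - [0, 0, 0, 0, 0, 0, 50]
    - [0, 0, 0, 0, 0, 0, 30]
    - [0, 0, 0, 0, 0, 0, 30]
    - [0, 0, 0, 0, 0, 0, 30]
    - [0, 0, 0, 0, 0, 0, 30]

```text
t: 22.7
eef_pos: [456.5, 128.6, 35.9]
tcp_rot: [3.141, 0.0, 1.566]
ft_force: [0.4, -0.9, 0.5]
opening: 0.588
```

servo_tool:
  plan:
    - [0, 0, -0.02, 0, 0, 0, 30]
    - [0, 0, -0.035, 0, 0, 0, 30]
    - [0, 0, -0.035, 0, 0, 0, 30]
    - [0, 0, -0.04, 0, 0, 0, 30]
    - [0, 0.01, -0.01, 0, 0, 0, 30]
    - [0.008, 0.03, 0, 0, 0, 0, 30]
    - [0.008, 0.03, 0, 0, 0, 0, 30]
    - [0.008, 0.03, 0, 0, 0, 0, 30]

```text
t: 23.37
eef_pos: [553.7, 151.9, 182.7]
tcp_rot: [-3.137, 0.001, 1.566]
ft_force: [0.9, -0.3, -1.6]
opening: 0.586
```

servo_tool:
  plan:
    - [0.008, 0.03, 0, 0, 0, 0, 30]
    - [0.008, 0.025, 0, 0, 0, 0, 30]
    - [0, 0.012, 0, 0, 0, 0, 30]
    - [0, 0, 0, 0, 0, 0, 30]
    - [0, 0, 0, 0, 0, 0, 30]

```text
t: 23.78
eef_pos: [627.2, 169.4, 180.4]
tcp_rot: [-3.137, 0.001, 1.566]
ft_force: [-0.6, -0.7, -0.8]
opening: 0.588
```

servo_tool:
  plan:
    - [0.002, 0.005, 0.02, -0.4, 0, -0.2, 30]
    - [0, 0, 0.035, 0, 0, 0, 30]
    - [0, 0, 0.03, 0, 0, 0, 30]
    - [0, 0, 0.015, 0, 0, 0, 30]
    - [0, 0, 0, 0, 0, 0, 30]
    - [0, 0, 0, 0, 0, 0, 30]

```text
t: 24.28
eef_pos: [627.4, 170.7, 78.5]
tcp_rot: [3.14, 0.001, 1.569]
ft_force: [-0.9, 0.4, -1.0]
opening: 0.586
```

```bash
python3 - <<'E'
from h import *
s=env.state();print(s["eef_pos"],s["tcp_rot"],s["t"])
c=snap("wrist","w11.png")
for p in ([634.6,172],):
  for o in([0,0],[0,32],[-32,0],[32,0]):print(w2px(c,[p[0]+o[0],p[1]+o[1],13]).round(1))
E
```

```text
[627.42931001 170.66369109  78.47251041] [3.13977605e+00 9.08053084e-04 1.56949665e+00] 24.2833
[336.9 258. ]
[337.3 207.3]
[285.5 258. ]
[388.3 257.9]
```

View pics/w11.png

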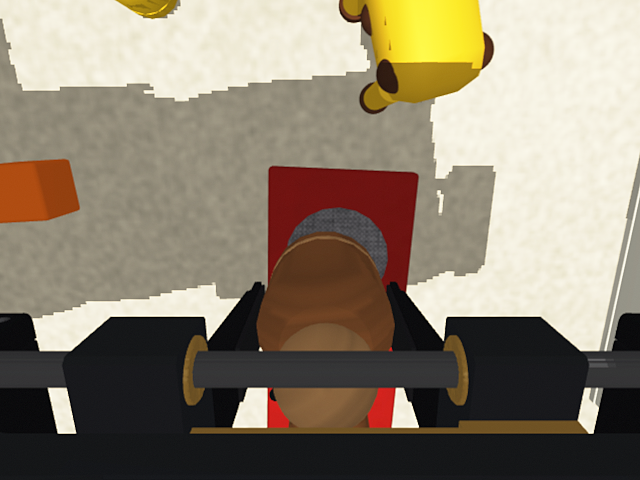

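Pad a's outline (columns 287–387, top row 207) matches (634.6,172), and the giraffe is clear.

servo_tool:
  plan:
    - [0.0015, 0.006, 0.01, 0.1, 0, 0, 30]
    - [0, 0, 0.008, 0, 0, 0, 30]
    - [0, 0, 0, 0, 0, 0, 30]
    - [0, 0, 0, 0, 0, 0, 30]

```text
t: 24.67
eef_pos: [635.4, 172.5, 63.4]
tcp_rot: [3.136, -0.0, 1.569]
ft_force: [0.0, 1.1, -1.3]
opening: 0.585
```

servo_tool:
  plan:
    - [0, -0.001, 0.006, 0.3, 0, 0, 30]
    - [0, 0, 0.006, 0, 0, 0, 30]
    - [0, 0, 0, 0, 0, 0, 30]
    - [0, 0, 0, 0, 0, 0, 30]

```text
t: 25.0
eef_pos: [634.7, 172.6, 51.0]
tcp_rot: [3.14, -0.0, 1.57]
ft_force: [-0.1, 0.2, -0.7]
opening: 0.589
```

servo_tool:
  plan:
    - [0, 0, 0.002, 0, 0, 0, 30]
    - [0, 0, 0, 0, 0, 0, 30]
    - [0, 0, 0, 0, 0, 0, 30]

```text
t: 25.25
eef_pos: [634.8, 172.7, 49.1]
tcp_rot: [3.14, -0.0, 1.57]
ft_force: [0.8, 0.7, -1.1]
opening: 0.586
```

servo_tool:
  plan:
    - [0, 0, 0, 0, 0, 0, 65]
    - [0, 0, 0, 0, 0, 0, 80]
    - [0, 0, 0, 0, 0, 0, 80]
    - [0, 0, 0, 0, 0, 0, 80]
    - [0, 0, -0.01, 0, 0, 0, 80]
    - [0, 0, -0.02, 0, 0, 0, 80]
    - [0, 0, -0.03, 0, 0, 0, 80]
    - [0, 0, -0.04, 0, 0, 0, 80]

```text
t: 25.92
eef_pos: [631.7, 172.0, 146.8]
tcp_rot: [-3.131, 0.002, 1.569]
ft_force: [-1.0, -0.4, 0.1]
opening: 0.799
```

servo_tool:
  plan:
    - [0, 0, -0.03, 0, 0, 0, 80]
    - [0, -0.02, -0.01, 0, 0, 0, 80]
    - [0, -0.036, 0, 0, 0, 0, 80]
    - [0, -0.036, 0, 0, 0, 0, 80]
    - [0, -0.036, 0, 0, 0, 0, 80]
    - [0, -0.036, 0, 0, 0, 0, 80]
    - [0, 0, 0, 0, 0, 0, 80]
    - [0, 0, 0, 0, 0, 0, 80]

```text
t: 26.58
eef_pos: [463.7, 172.1, 204.2]
tcp_rot: [3.131, -0.002, 1.569]
ft_force: [0.6, -0.3, -0.0]
opening: 0.802
```

```bash
python3 - <<'E'
from h import *
s=env.state();print(s["eef_pos"],s["t"])
a=snap("scene")["img"][210:370,220:400];b=snap("top")["img"][160:260,160:440]
a=cv2.resize(a,None,fx=1.9,fy=1.9,interpolation=cv2.INTER_CUBIC);b=cv2.resize(b,None,fx=2.8,fy=2.8,interpolation=cv2.INTER_CUBIC)
o=np.zeros((a.shape[0]+b.shape[0],max(a.shape[1],b.shape[1]),3),np.uint8);o[:a.shape[0],:a.shape[1]]=a;o[a.shape[0]:,:b.shape[1]]=b
cv2.imwrite("pics/fin.png",o);print(o.shape)
E
```

```text
[463.68169136 172.12504465 204.2140076 ] 26.5833
(584, 784, 3)
```

View pics/fin.png

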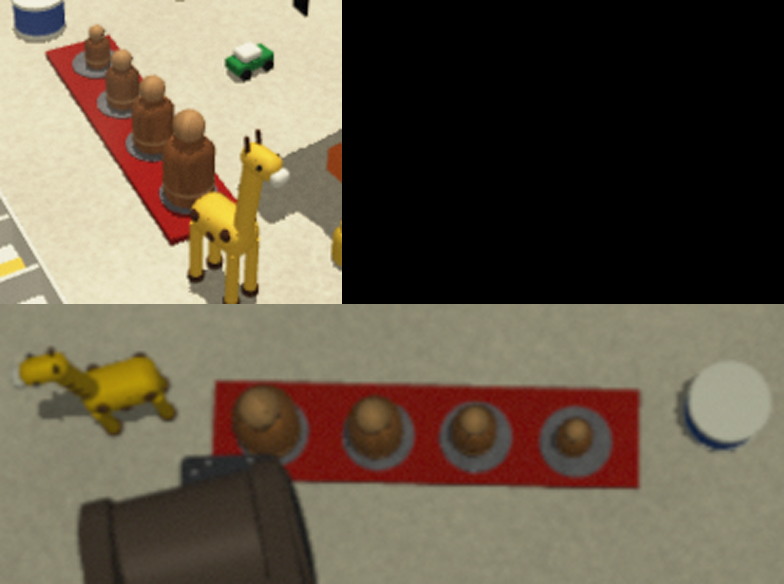

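All four dolls stand upright on their pads, tallest beside the giraffe at the left and smallest by the drum. The slight upward shift in the top view fits the doll heights seen from that camera. I'm handing in.

```bash
python3 -c "
from cell import env
env.job_done();print(env.state()['t'])"
```

```text
the job is handed in; nothing more can be done
the job is handed in; nothing more can be done
```

The four wooden dolls stand upright on the grey pads in height order: father next to the giraffe, then mother, child and baby at the drum end. I handed the job in after about 27 s of robot time, with the gripper open and clear of everything.

- **Final pictures:** the last scene and top pictures show all four dolls upright and about centred on their pads, with the giraffe standing where it was. I judged the centring by eye; I did not measure it again after release.
- **Placing accuracy:** at each release the tool was within about 1 mm of the pad centre I had measured. The camera calibration is only good to about 2 mm.
- **Disagreements:** the top camera's doll positions were 2 to 6 mm off what the wrist camera showed, so I used the wrist view. The tool also drifted a few mm on long descents, which I corrected before each grip and release.
- **Father regrip:** I first gripped him near the top of his straight part, so I let go and took him about 5 mm lower before lifting.
- **Forces:** the wrist force stayed under about 2 N in every reading.

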